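Blank and read on a two-cell spectrophotometer

TASK

Take a reading on the small spectrophotometer, touching it only lightly with the fingertips: push its sample-compartment lid down until it is fully shut, tap the round key to zero it on the reference cell, push the cell-changer rod all the way in so that the sample cell is in the beam, then tap the wide key to read. Press each of the two keys well in and let it come up again, in that order, leave the two small square keys unpressed, and do not disturb the glassware and bottles standing about.

Things in the scene. Friction and masses are not known exactly. Their poses are not given: they have to be found in the camera images.
- spectro: White bench spectrophotometer, fixed, 300 wide, 230 deep, 125 mm high at the back. Origin on the bench under it; x runs front to back (-0.125 to 0.105 m), y to the left seen from the front, z up. In front, left: key panel (y 0.01 to 0.15) sloping up to the back at 0.21 rad; right: sample compartment (y -0.147 to -0.01) with walls 80 mm high and a hinged lid. Behind x = 0.027: housing.
- lid (a joint): Angle of the grey compartment lid, rad: 0 fully shut, grows as it opens upward; starts at 0.55 to 0.85. Friction hinge along the instrument's y at x 0.022, y -0.079, z 0.0865; stays where it is left. 134 mm wide, 12 thick, 150 from hinge to front edge, plus a 13 mm finger lip. 1 to 6 N pressed down near the front on its outer face shuts it.
- lid_press (a point): Point on the lid's outer (upper when shut) face, on its centre line, 110 mm from the hinge and 40 mm from its front edge; moves with the lid. At height 0.0925 m when shut.
- round_key (a joint): Travel of the round key (zero), m: 0 released, 0.004 fully in. Sprung: 1.5 N starts it, 3.5 N puts it fully in; counts as pressed from 0.0025.
- round_key_top (a point): Centre of the top of the round key, 22 mm across, standing 9 mm above the panel at the panel's left; its top is square to the panel, tilted 0.21 rad towards the front.
- wide_key (a joint): Travel of the wide key (read), as for the round key.
- wide_key_top (a point): Centre of the top of the wide key, 32 mm along the instrument's y and 20 mm along x, standing 9 mm above the panel at the panel's right, beside the lid. 88 mm from the round key.
- small_key_far (a joint): Travel of the rear small square key (wavelength up), m: 0 released; sprung like the others; to be left unpressed. It and its twin are 14 mm wide, stand 7 mm above the panel, and lie in the middle of the panel between the round and the wide key, 41 mm from the round key along y.
- small_key_near (a joint): Travel of the front small square key (wavelength down), m; to be left unpressed.
- changer_rod (a joint): How far the cell-changer rod has been pushed in, m: starts at 0 to 0.003 (out, reference cell in the beam), 0.032 is all the way in (sample cell in the beam). It slides along the instrument's +x, stays where it is left, and takes about 2 N.
- knob_end (a point): Centre of the front end of the plain metal knob on the rod, which stands out of the front below the lid at height 0.050 m: the end is 75 mm in front of the front face when out, 43 mm when in. Knob 23 mm across, 9 mm thick at the rim; rod 7 mm across.
- vial_rack: White rack, 44 x 110 x 28 mm, with two small capped vials, in front of the instrument on the left; bystander. Origin under its centre.
- vial_0: Small glass vial, blue cap, 16 mm across, 51 mm high, in the rack; bystander. Origin at its bottom.
- vial_1: Small glass vial, black cap, same size, in the rack; bystander.
- beaker: Small glass beaker, 52 mm across, 67 mm high, to the left of the instrument; bystander. Origin under its centre.
- dropper_bottle: Brown dropper bottle, 34 mm across, 102 mm high, left of the instrument; bystander. Origin under its centre.
- wash_bottle: White wash bottle with bent spout, 60 x 98 x 167 mm, right of the instrument; bystander. Origin on the bench under it.
- petri: Shallow glass dish, 70 mm across, 14 mm high, left of the instrument; bystander.

How it is judged:
By the outcome, as a careful person would: the job done as asked, in the order asked, and still so for the second after the job is handed in, with the robot touching nothing.
It also fails if it takes over 54 s, if anything falls off the work surface, if the arm or the gripper's body presses on something with over 40 N, if the wrist force passes 120 N, or if a joint passes its speed limit or range.

ROBOT

A 7-joint arm with a two-finger parallel gripper is mounted at the origin on a cart in front of the work surface, level with it; the furniture and walls round the work are solid. World frame = base frame: x ahead of the robot, y to its left, z up, the work surface at z = 0. Lengths are in m, angles in rad, forces in N, time in s.
With the tool pointing down it reaches from about 0.425 to 0.925 m from the base axis. Payload 6.8 kg.
Tool frame: the origin (TCP) lies at the very end of the fingers, on their centre line; the grasp point (between the pads) lies 19 mm behind it; z points along the fingers, y is the line along which they close (so a half turn about z gives the same grasp; the last joint's range is limited). The gripper opens to 85 mm and grips with 20 to 120 N. Pads are 22 mm wide; open, the fingers measure 114 mm over their backs; the gripper's body (76 mm by 85 mm) begins 54 mm behind the grasp point. The pads swing forward as they close: fully open they stand 13 mm farther back than shut.
Start: joints at [-1.434, 0.477, 0.022, 1.555, -0.011, 1.109, -0.083], TCP at [0.164, 0.655, 0.231] pointing down, gripper open.
Joint ranges: [-2.96, 2.96], [-0.34, 2.1], [-1.41, 1.46], [0.24, 2.44], [-1.37, 4.51], [0.17, 1.92], [-2.96, 2.96]. Speed limits (rad/s): [2.39, 2.39, 3.14, 3.14, 3.14, 3.14, 3.14].

INTERFACE

Orientations are given as a unit quaternion [w, x, y, z].
In Python, from station import bot gives the robot as it stands.
- The arm moves only by the tool apply_moves, never from a script. Its argument "deltas" is a list of rows, each a list of 3 entries, a list of its own where there are three numbers: the closure, from 0 (fully open) to 1 (shut), then the shift along the tool's x, y, z in units of 0.2 m (1.0 is 0.2 m), then the turn about the tool's z in units of 2 pi rad (1.0 is 2 pi rad). A call has 1 to 12 rows; each row is the pose to reach, as a shift and turn from the pose commanded when the call began, along the tool's axes at that moment, turning the shorter way round; what a row does not reach only later rows make up. A row lasts 1/10 s, in which the tool goes at most 50 mm and 8.59 degrees, less where a joint would pass 70% of its speed; a pose out of reach is approached as far as the arm can. A call with a number of a shift or a turn outside -1 to 1 is refused whole. A call with a gripper value outside its range is refused whole. The fingers move at their own pace and stop on an object; "squeeze" is the grip in N (left out, the last holds). Time passes only in rows, so rows that repeat a pose let the fingers close. It gives the time, the measured TCP pose, the force, the opening and the grip force at its end, in the units of the state.
- bot.get_obs(): the state, without advancing time (a new reading comes with each control period).
- bot.read_camera(name): name is "side" or "top"; returns a dict with "color" (420x560x3 uint8, red, green, blue), "intrinsics" (3x3 intrinsics, pixels), "pose" (4x4, takes a point from camera to world coordinates). Camera axes: x right, y down, z forward; pixel columns grow to the right and rows downward; lengths in m; the calibration is good to about 2 mm. A picture is of the moment at which its call begins. There is no depth.
- bot.hand_in(): hands the job in; it is judged then, once.
Trained networks look in a picture, given as the dict that the camera call returned (one of the last four; its "shot" number tells which), for a name from the list of things; names that differ only in an ending like _2 or _b are one class to them, and where a whole thing is asked for, a point or a joint stands for the part that bears it (a point fixed in the world has none). Each returns a list of dicts, best first, with "confidence" (0 to 1); they miss things now and then, are a little off and sometimes report something else, mostly with a low value. They report only what shows in the picture. A call takes as long as a camera call.
- bot.look_for(picture, target): "point" ([x, y, z] in m, in world coordinates, good to about 4 mm: the middle of the surface that is visible of it).
The state is a dict: "t": time; "q": joint angles; "joint_vel": joint speeds; "joint_torque": joint torques, N m; "eef_pos": TCP position; "tool_rot": TCP orientation; "contact_force": force on the tool from outside, world axes, zero at the start; "torque": the same for the moment, N m; "gripper_width": opening from 0.0 (shut) to 1.0 (fully open); "grasp_force": force on a finger pad.
Only numpy, scipy, OpenCV 4.12 (cv2) and the standard library are available. Lean on these libraries where they do the work, as an engineer would, in place of code of your own. Each camera call takes 0.05 s, during which the arm holds its last target. There are 200 camera calls.

## Working session

There is one attempt and no reset: what is moved stays moved. The work goes in short steps, Python scripts to look and compute and a tool call to move; the robot and the scene stay as the last step left them, time stands still between calls to the robot, and variables do not carry over. Pictures are saved under pics/ and viewed, at most 10 in all, crops included, and the job is handed in when it is done.

Besides the shell and the picture viewer there is one more tool, called after "Request:" by a JSON object that holds its "op" and its "data", one argument or row to a line. apply_moves: Moves the arm, as the interface text tells. Its arguments: {"type":"object","properties":{"deltas":{"type":"array","items":{"type":"array"}},"squeeze":{"type":"number"}},"required":["deltas"]}

```bash
mkdir -p pics
cat > h.py <<'E'
import numpy as np, cv2
from station import bot
def snap(n,f=None):
    p=bot.read_camera(n)
    if f: cv2.imwrite('pics/'+f,p['color'][:,:,::-1])
    return p
def proj(p,X):
    T=np.linalg.inv(p['pose']); c=T[:3,:3]@np.array(X)+T[:3,3]; u=p['intrinsics']@c; return u[:2]/u[2]
def ray(p,uv,z):
    d=p['pose'][:3,:3]@np.linalg.solve(p['intrinsics'],[uv[0],uv[1],1.]); o=p['pose'][:3,3]; return o+d*(z-o[2])/d[2]
E
python3 - <<'E'
from h import *
for n in ('side','top'):
    p=snap(n,n+'0.png'); print(n,p['pose'].round(3).tolist(),p['intrinsics'].tolist())
    for t in 'spectro lid_press round_key_top wide_key_top small_key_far small_key_near knob_end vial_rack beaker dropper_bottle wash_bottle petri'.split():
        print(t,[(np.round(r['point'],3).tolist(),round(r['confidence'],2),proj(p,r['point']).round().tolist()) for r in bot.look_for(p,t)[:2]])
print(bot.get_obs())
E
```

```text
side [[-0.989, -0.057, 0.134, 0.38], [-0.145, 0.475, -0.868, 1.035], [-0.014, -0.878, -0.478, 0.678], [0.0, 0.0, 0.0, 1.0]] [[448.97413953856426, 0.0, 275.3156248650587], [0.0, 448.97413953856426, 213.61760674110883], [0.0, 0.0, 1.0]]
spectro [([0.699, 0.069, 0.078], 0.92, [211.0, 233.0])]
lid_press [([0.68, -0.052, 0.151], 0.93, [228.0, 188.0])]
round_key_top [([0.629, 0.114, 0.08], 0.51, [234.0, 243.0])]
wide_key_top [([0.629, 0.03, 0.079], 0.51, [241.0, 226.0])]
small_key_far []
small_key_near [([0.701, 0.07, 0.077], 0.48, [210.0, 233.0])]
knob_end [([0.632, 0.03, 0.079], 0.74, [239.0, 227.0]), ([0.663, -0.091, 0.054], 0.53, [238.0, 212.0])]
vial_rack [([0.363, 0.158, 0.029], 0.97, [340.0, 278.0]), ([0.371, 0.176, 0.039], 0.53, [336.0, 279.0])]
beaker [([0.622, 0.307, 0.042], 0.65, [218.0, 306.0])]
dropper_bottle [([0.702, -0.34, 0.074], 0.21, [243.0, 172.0])]
wash_bottle [([0.702, -0.339, 0.071], 0.79, [243.0, 173.0]), ([0.368, 0.174, 0.041], 0.61, [338.0, 278.0])]
petri [([0.511, 0.284, 0.001], 0.72, [270.0, 318.0])]
top [[-0.008, -0.996, 0.094, 0.415], [-1.0, 0.008, 0.007, -0.0
[... 884 characters left out ...]
51,  0.02241896,  1.55538713, -0.01153081,
        1.10929766, -0.08312108]), 'joint_vel': array([-4.75451914e-04, -4.95982020e-04,  8.42845232e-04,  1.44509807e-03,
       -2.06900443e-04,  1.88640707e-05,  4.91491671e-05]), 'joint_torque': array([ 3.71919668e-05, -5.96316826e+01,  1.60689019e+00, -2.81528699e+01,
        1.26149136e-02,  1.88426799e-03, -1.81862197e-05]), 'eef_pos': array([0.16359614, 0.65490006, 0.23131807]), 'tool_rot': array([-1.54421386e-05,  1.22130830e-01,  9.92514010e-01,  2.22252797e-05]), 'contact_force': array([-0.11510433,  0.35579806, -0.85796393]), 'torque': array([-0.04673633, -0.0245542 , -0.00748382]), 'grasp_force': 0.0, 'gripper_width': 0.997241224548888}
```

View pics/side0.png

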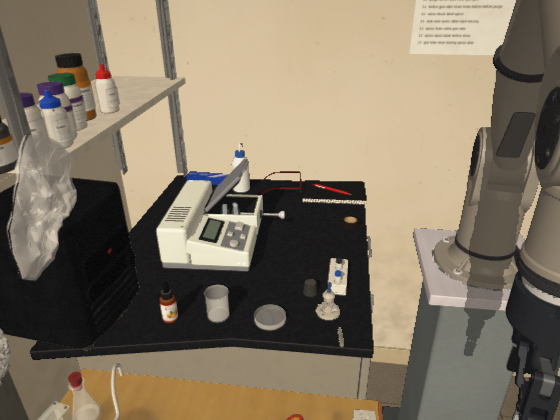

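View pics/top0.png

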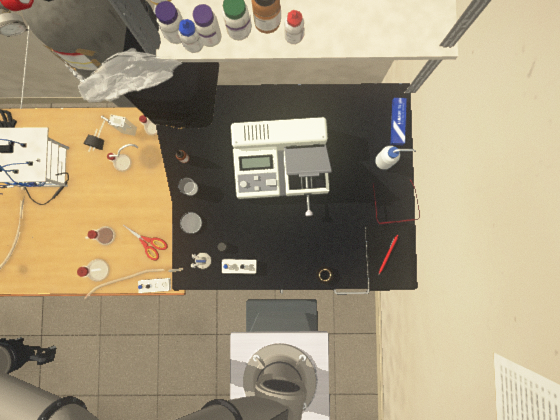

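The side view shows the spectrophotometer around (215,230), lid open at (228,188) and knob at (281,215). The top view shows the keys at about (243-272,183) and the knob at (309,212). I'll zoom in on both.

Run:
```python
from h import *
a=cv2.imread('pics/side0.png')[165:275,150:300]; b=cv2.imread('pics/top0.png')[110:225,220:340]
cv2.imwrite('pics/a1.png',cv2.resize(a,None,fx=5,fy=5,interpolation=cv2.INTER_CUBIC)); cv2.imwrite('pics/b1.png',cv2.resize(b,None,fx=5,fy=5,interpolation=cv2.INTER_CUBIC))
```

```text
(no output)
```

View pics/a1.png

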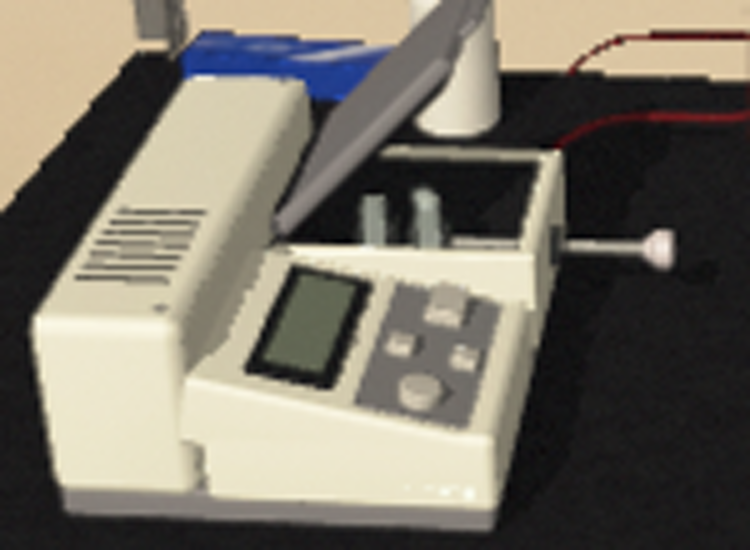

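View pics/b1.png

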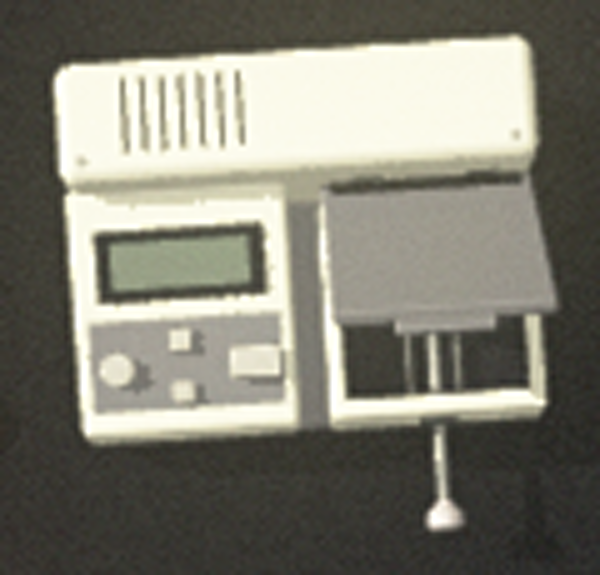

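The crops resolve the keys, knob, lid and housing corners well. I'll fit the instrument pose from these pixels.

```bash
cat > fit.py <<'E'
from h import *
from scipy.optimize import least_squares
P={n:snap(n) for n in('side','top')}
off={'side':(150,165),'top':(220,110)}
obs=[('top','rk',118,368),('top','wk',256,360),('top','sf',180,340),('top','sn',183,390),('top','kn',443,522),('top','bl',58,64),('top','br',531,37),
('side','rk',421,388),('side','wk',449,300),('side','sf',403,341),('side','sn',466,354),('side','kn',671,248),('side','bl',36,318),('side','fl0',494,528)]
def model(v):
    x,y,w,kx,ky,kz,dx,ny=v; s=np.tan(.21)
    L=dict(rk=(kx,ky,kz),wk=(kx,ky-.088,kz),sf=(kx+dx,ky-.041,kz-.002+s*dx),sn=(kx-dx,ky-.041,kz-.002-s*dx),kn=(-.199,ny,.05),bl=(.105,.15,.122),br=(.105,-.15,.122),fl0=(-.125,.15,0.))
    c,n=np.cos(w),np.sin(w); return {k:(x+c*a-n*b,y+n*a+c*b,z) for k,(a,b,z) in L.items()}
def res(v):
    M=model(v); return np.concatenate([proj(P[c],M[k])-(np.array([u,q])+.5)/5+.5-off[c] for c,k,u,q in obs])
r=least_squares(res,[.7,0,.057,-.07,.12,.08,.02,-.079],loss='soft_l1')
print(r.x.round(4)); print(res(r.x).reshape(-1,2).round(1).tolist())
for k,X in model(r.x).items(): print(k,np.round(X,4))
x,y,w=r.x[:3]; c,n=np.cos(w),np.sin(w)
for th in (0,.55,.7,.85):
    a=.022-.11*np.cos(th)-.006*np.sin(th)*-1*-1; z=.0865+.11*np.sin(th)+.006*np.cos(th); b=-.079
    print('lid',th,np.round([x+c*a-n*b,y+n*a+c*b,z],4))
E
python3 fit.py
```

```text
[ 0.7223 -0.0168  0.0775 -0.0843  0.1326  0.0796  0.016  -0.0674]
[[-0.1, 0.1], [-0.2, -0.7], [-0.1, -0.4], [0.2, -0.2], [0.4, 0.5], [0.4, -0.4], [1.4, -3.2], [0.6, -0.1], [-0.2, -0.1], [0.4, 0.2], [0.2, 0.1], [0.5, 0.8], [-1.0, 1.1], [2.6, 2.4]]
rk [0.628  0.1089 0.0796]
wk [0.6348 0.0212 0.0796]
sf [0.6471 0.0693 0.081 ]
sn [0.6152 0.0668 0.0742]
kn [ 0.5291 -0.0994  0.05  ]
bl [0.8154 0.1409 0.122 ]
br [ 0.8386 -0.1582  0.122 ]
fl0 [0.5861 0.1231 0.    ]
lid 0 [ 0.6407 -0.1024  0.0925]
lid 0.55 [ 0.6538 -0.1013  0.1491]
lid 0.7 [ 0.6626 -0.1007  0.162 ]
lid 0.85 [ 0.6735 -0.0998  0.1731]
```

Request:
{"op": "apply_moves", "data": {
  "deltas": [
    [1, [0, 0, 0], 0],
    [1, [-0.6, -1, 0], -0.02],
    [1, [-0.6, -1, 0], -0.05],
    [1, [-0.6, -1, 0], -0.05],
    [1, [-0.6, -1, 0], -0.05],
    [1, [-0.6, -1, 0], -0.05]
  ],
  "squeeze": 20
}}

```text
t: 2.0
eef_pos: [0.2328, 0.4282, 0.2313]
tool_rot: [0.0, -0.033, 0.999, -0.0]
contact_force: [-0.7, 0.1, -0.1]
gripper_width: 0.002
grasp_force: 0.0
```

Request:
{"op": "apply_moves", "data": {
  "deltas": [
    [1, [-0.15, -0.25, 0], 0],
    [1, [-0.35, -0.5, 0], 0],
    [1, [-0.5, -0.75, 0], 0],
    [1, [-0.65, -1, 0], 0],
    [1, [-0.65, -1, 0], 0],
    [1, [-0.65, -1, 0], 0]
  ]
}}

```text
t: 2.6
eef_pos: [0.378, 0.2364, 0.2317]
tool_rot: [0.001, -0.03, 1.0, -0.0]
contact_force: [-0.9, 0.4, 0.2]
gripper_width: -0.001
grasp_force: 0.0
```

Request:
{"op": "apply_moves", "data": {
  "deltas": [
    [1, [-0.15, -0.25, 0], 0],
    [1, [-0.35, -0.5, 0], 0],
    [1, [-0.5, -0.75, 0], 0],
    [1, [-0.65, -1, 0], 0],
    [1, [-0.65, -1, 0], 0],
    [1, [-0.65, -1, 0], 0]
  ]
}}

```text
t: 3.2
eef_pos: [0.5212, 0.0458, 0.2317]
tool_rot: [0.001, -0.031, 1.0, -0.001]
contact_force: [-0.2, -0.2, 0.0]
gripper_width: 0.002
grasp_force: 0.0
```

Request:
{"op": "apply_moves", "data": {
  "deltas": [
    [1, [-0.2, -0.25, 0], 0],
    [1, [-0.4, -0.5, 0], 0],
    [1, [-0.6, -0.75, 0], 0],
    [1, [-0.6, -0.75, 0], 0],
    [1, [-0.6, -0.75, 0], 0]
  ]
}}

```text
t: 3.7
eef_pos: [0.651, -0.0952, 0.2309]
tool_rot: [0.001, -0.032, 0.999, -0.002]
contact_force: [-0.3, 0.1, -0.2]
gripper_width: 0.001
grasp_force: 0.0
```

Request:
{"op": "apply_moves", "data": {
  "deltas": [
    [1, [0, 0, 0.12], 0],
    [1, [0, 0, 0.22], 0],
    [1, [0, 0, 0.28], 0],
    [1, [0.01, 0, 0.34], 0],
    [1, [0.01, 0, 0.4], 0],
    [1, [0.02, 0, 0.45], 0],
    [1, [0.03, 0, 0.5], 0],
    [1, [0.04, 0, 0.54], 0],
    [1, [0.04, 0, 0.58], 0],
    [1, [0.04, 0, 0.62], 0],
    [1, [0.04, 0, 0.65], 0],
    [1, [0.04, 0, 0.65], 0]
  ]
}}

```text
t: 4.9
eef_pos: [0.6404, -0.0911, 0.1002]
tool_rot: [-0.001, -0.035, 0.999, 0.0]
contact_force: [1.0, 0.1, 0.5]
gripper_width: 0.005
grasp_force: 0.0
```

Request:
{"op": "apply_moves", "data": {
  "deltas": [
    [1, [0, 0, 0.01], 0],
    [1, [0, 0, 0.02], 0],
    [1, [0, 0, 0.03], 0],
    [1, [0, 0, 0.04], 0],
    [1, [0, 0, 0.045], 0],
    [1, [0, 0, 0.045], 0]
  ]
}}

```text
t: 5.5
eef_pos: [0.6407, -0.0912, 0.0926]
tool_rot: [-0.0, -0.035, 0.999, 0.0]
contact_force: [-2.3, 0.7, 4.1]
gripper_width: 0.003
grasp_force: 2.2
```

Run:
```python
from h import *
s=snap('side')['color'];t=snap('top')['color']
f=lambda i:cv2.resize(i,(390,540),interpolation=cv2.INTER_CUBIC)
cv2.imwrite('pics/c1.png',np.hstack([f(s[150:280,180:300]),f(t[105:230,225:340])])[:,:,::-1])
```

```text
(no output)
```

View pics/c1.png

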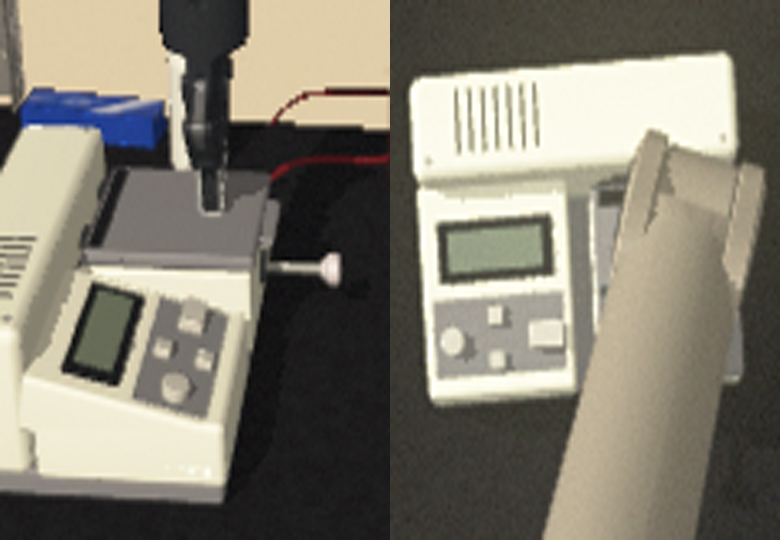

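The lid looks flat, with the fingertip at (212,205) in the side crop and the TCP at 0.0926. I'll press slightly further to confirm it's hard against the stop.

Request:
{"op": "apply_moves", "data": {
  "deltas": [
    [1, [0, 0, 0.01], 0],
    [1, [0, 0, 0.015], 0],
    [1, [0, 0, 0.02], 0],
    [1, [0, 0, 0.02], 0]
  ]
}}

```text
t: 6.0
eef_pos: [0.6408, -0.0913, 0.0922]
tool_rot: [0.0, -0.034, 0.999, 0.001]
contact_force: [-14.1, 3.0, 32.3]
gripper_width: 0.003
grasp_force: 16.5
```

Request:
{"op": "apply_moves", "data": {
  "deltas": [
    [1, [0, 0, -0.02], 0],
    [1, [0, 0, -0.06], 0],
    [1, [0, 0, -0.2], 0],
    [1, [0, 0, -0.2], 0],
    [1, [0, 0.25, -0.2], 0],
    [1, [0, 0.5, -0.2], 0],
    [1, [0, 0.75, -0.2], 0],
    [1, [0, 1, -0.2], 0],
    [1, [0, 1, -0.2], 0],
    [1, [0, 1, -0.2], 0]
  ]
}}

```text
t: 7.0
eef_pos: [0.6265, 0.1105, 0.1276]
tool_rot: [-0.0, -0.037, 0.999, 0.0]
contact_force: [0.2, -1.2, -0.6]
gripper_width: 0.001
grasp_force: 0.0
```

Run:
```python
from h import *
p=snap('side'); s=p['color']
print(bot.get_obs()['eef_pos'].round(4), [(np.round(r['point'],3).tolist(),round(r['confidence'],2)) for r in bot.look_for(p,'lid_press')[:2]])
f=lambda i:cv2.resize(i,(720,600),interpolation=cv2.INTER_CUBIC)
cv2.imwrite('pics/d1.png',f(s[165:275,165:297])[:,:,::-1])
```

```text
[0.6268 0.1081 0.1278] [([0.64, -0.08, 0.091], 0.63)]
```

View pics/d1.png

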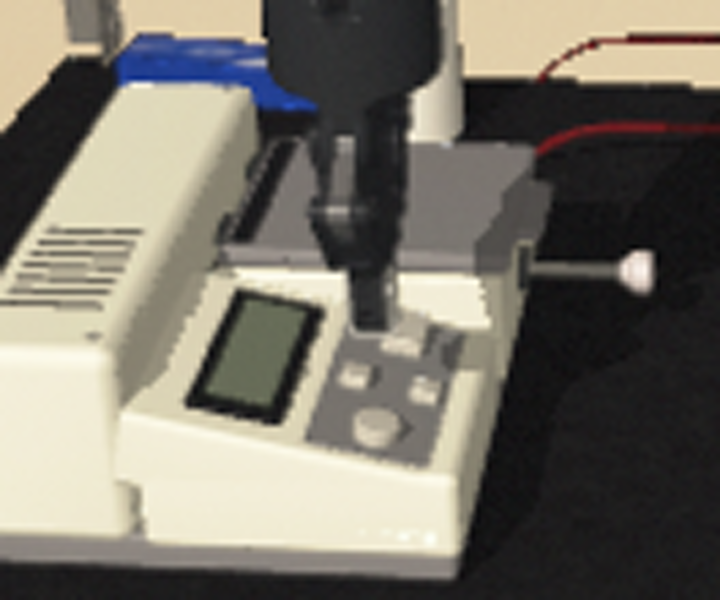

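Request:
{"op": "apply_moves", "data": {
  "deltas": [
    [1, [0, 0.01, 0.08], 0],
    [1, [0, 0.01, 0.16], 0],
    [1, [0, 0.01, 0.2], 0],
    [1, [0, 0.01, 0.21], 0],
    [1, [0, 0.01, 0.22], 0],
    [1, [0, 0.01, 0.23], 0],
    [1, [0, 0.01, 0.23], 0]
  ]
}}

```text
t: 7.8
eef_pos: [0.6269, 0.1104, 0.0824]
tool_rot: [0.0, -0.035, 0.999, 0.0]
contact_force: [0.7, -0.4, 1.1]
gripper_width: 0.001
grasp_force: 0.0
```

Request:
{"op": "apply_moves", "data": {
  "deltas": [
    [1, [0, 0, 0.005], 0],
    [1, [0, 0, 0.01], 0],
    [1, [0, 0, 0.015], 0],
    [1, [0, 0, 0.015], 0]
  ]
}}

```text
t: 8.2
eef_pos: [0.6274, 0.1105, 0.0797]
tool_rot: [0.001, -0.035, 0.999, 0.0]
contact_force: [0.9, -0.4, 3.4]
gripper_width: 0.003
grasp_force: 1.1
```

Request:
{"op": "apply_moves", "data": {
  "deltas": [
    [1, [0, 0, 0.005], 0],
    [1, [0, 0, 0.01], 0],
    [1, [0, 0, 0.01], 0]
  ]
}}

```text
t: 8.5
eef_pos: [0.6274, 0.1105, 0.0776]
tool_rot: [0.001, -0.035, 0.999, 0.0]
contact_force: [2.5, -0.5, 2.6]
gripper_width: 0.001
grasp_force: 1.6
```

Request:
{"op": "apply_moves", "data": {
  "deltas": [
    [1, [0, 0, 0.005], 0],
    [1, [0, 0, 0.01], 0],
    [1, [0, 0, 0.01], 0]
  ]
}}

```text
t: 8.8
eef_pos: [0.6276, 0.1105, 0.0769]
tool_rot: [0.001, -0.035, 0.999, 0.0]
contact_force: [-1.5, -0.1, 13.3]
gripper_width: -0.004
grasp_force: 6.8
```

Request:
{"op": "apply_moves", "data": {
  "deltas": [
    [1, [0, 0, -0.02], 0],
    [1, [0, 0, -0.08], 0],
    [1, [0, 0, -0.25], 0],
    [1, [0, 0, -0.25], 0],
    [1, [0.2, -0.25, -0.25], 0],
    [1, [0.4, -0.5, -0.25], 0],
    [1, [0.6, -0.75, -0.25], 0],
    [1, [0.74, -1, -0.25], 0],
    [1, [0.74, -1, -0.25], 0],
    [1, [0.74, -1, -0.25], 0]
  ]
}}

```text
t: 9.8
eef_pos: [0.4878, -0.1058, 0.125]
tool_rot: [-0.002, -0.03, 1.0, -0.001]
contact_force: [-0.5, 0.5, 0.3]
gripper_width: -0.005
grasp_force: 0.0
```

Run:
```python
from h import *
p=snap('side'); s=p['color']; t=snap('top'); tt=t['color']
e=bot.get_obs()['eef_pos']; print(e.round(4), proj(p,e),proj(t,e),proj(p,[.529,-.099,.05]))
for q in(p,t): print([(np.round(r['point'],3).tolist(),round(r['confidence'],2)) for r in bot.look_for(q,'knob_end')[:2]])
f=lambda i:cv2.resize(i,(720,600),interpolation=cv2.INTER_CUBIC)
cv2.imwrite('pics/e1.png',f(s[165:275,190:322])[:,:,::-1])
```

```text
[ 0.4918 -0.1003  0.1252] [297.34953624 192.20899088] [310.27172277 224.77913907] [284.29526919 215.05533977]
[([0.545, -0.094, 0.053], 0.64), ([0.361, 0.156, 0.027], 0.38)]
[]
```

View pics/e1.png

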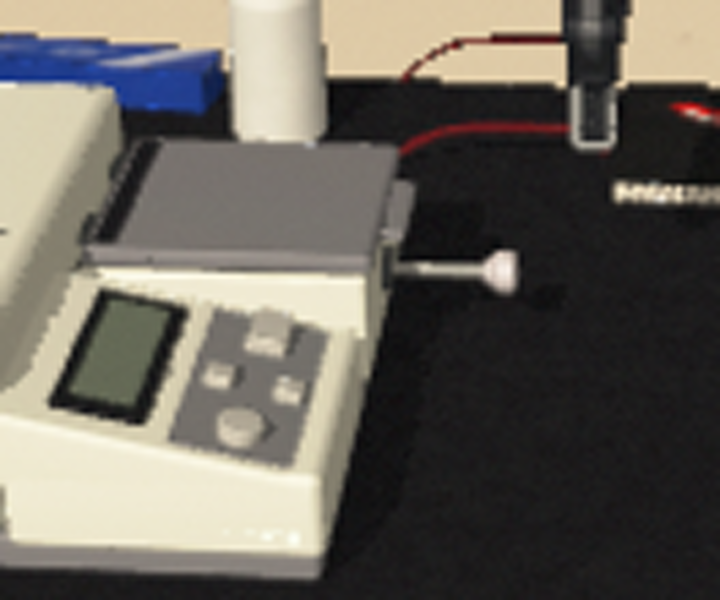

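The side view shows the round key up again, the lid shut, and the knob at (505,272) with the fingertips in front of it at (595,145). Next I'll lower and push.

Request:
{"op": "apply_moves", "data": {
  "deltas": [
    [1, [0, 0, 0.1], 0],
    [1, [0, 0, 0.2], 0],
    [1, [0, 0, 0.3], 0],
    [1, [0, 0, 0.41], 0],
    [1, [0, 0, 0.41], 0],
    [1, [-0.04, 0, 0.41], 0],
    [1, [-0.08, 0, 0.41], 0],
    [1, [-0.12, 0, 0.41], 0],
    [1, [-0.12, 0, 0.41], 0]
  ]
}}

```text
t: 10.9
eef_pos: [0.519, -0.0974, 0.0441]
tool_rot: [0.001, -0.035, 0.999, -0.0]
contact_force: [0.0, 0.9, -0.1]
gripper_width: 0.001
grasp_force: 0.0
```

Request:
{"op": "apply_moves", "data": {
  "deltas": [
    [1, [-0.03, 0, 0], 0],
    [1, [-0.06, 0, 0], 0],
    [1, [-0.09, 0, 0], 0],
    [1, [-0.09, 0, 0], 0]
  ]
}}

```text
t: 11.3
eef_pos: [0.536, -0.0965, 0.0434]
tool_rot: [0.001, -0.035, 0.999, -0.0]
contact_force: [0.2, -0.3, 0.4]
gripper_width: 0.002
grasp_force: 0.0
```

Request:
{"op": "apply_moves", "data": {
  "deltas": [
    [1, [-0.03, 0, 0], 0],
    [1, [-0.06, 0, 0], 0],
    [1, [-0.06, 0, 0], 0]
  ]
}}

```text
t: 11.6
eef_pos: [0.5455, -0.0959, 0.0428]
tool_rot: [-0.002, -0.035, 0.999, 0.0]
contact_force: [-5.1, -1.4, 2.6]
gripper_width: -0.0
grasp_force: 2.8
```

Run:
```python
from h import *
p=snap('side'); s=p['color'][190:240,230:310]; tt=snap('top')['color'][180:240,270:350]
print(bot.get_obs()['eef_pos'].round(4))
f=lambda i,w,h:cv2.resize(i,(w,h),interpolation=cv2.INTER_CUBIC)
cv2.imwrite('pics/f1.png',np.hstack([f(s,400,250),f(tt,400,250)])[:,:,::-1])
```

```text
[ 0.5455 -0.0959  0.0428]
```

View pics/f1.png

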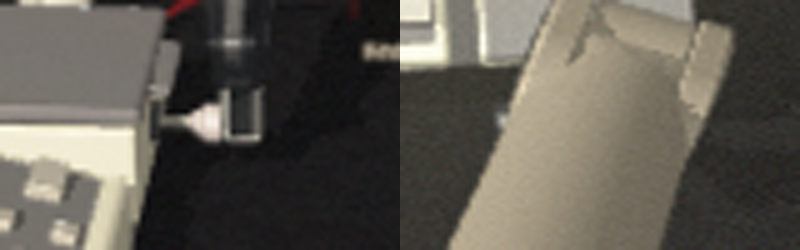

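The fingertips at (240,112) rest on the knob at (208,120), and the rod is already partway in. I'll keep pushing until it stops.

Request:
{"op": "apply_moves", "data": {
  "deltas": [
    [1, [-0.02, 0, 0], 0],
    [1, [-0.04, 0, 0], 0],
    [1, [-0.04, 0, 0], 0]
  ]
}}

```text
t: 12.0
eef_pos: [0.5458, -0.096, 0.0417]
tool_rot: [-0.009, -0.034, 0.999, 0.001]
contact_force: [-23.2, -0.9, 16.6]
gripper_width: 0.001
grasp_force: 11.7
```

Request:
{"op": "apply_moves", "data": {
  "deltas": [
    [1, [0.03, 0, 0], 0],
    [1, [0.1, 0, 0], 0],
    [1, [0.2, 0, 0], 0],
    [1, [0.2, 0, 0], 0],
    [1, [0.2, 0, -0.2], 0],
    [1, [0.2, 0, -0.42], 0],
    [1, [0.2, 0, -0.42], 0],
    [1, [0.2, 0, -0.42], 0]
  ]
}}

```text
t: 12.8
eef_pos: [0.5171, -0.0975, 0.1287]
tool_rot: [0.002, -0.035, 0.999, 0.0]
contact_force: [-0.1, -0.2, -0.8]
gripper_width: -0.005
grasp_force: 0.0
```

Run:
```python
from h import *
p=snap('side'); s=p['color']
o=bot.get_obs(); print(o['eef_pos'].round(4),o['tool_rot'].round(3))
f=lambda i:cv2.resize(i,(800,500),interpolation=cv2.INTER_CUBIC)
cv2.imwrite('pics/g1.png',f(s[190:240,220:300])[:,:,::-1])
print(bot.look_for(p,'knob_end')[:2])
i=np.array([.998,.065,0]); k=np.array([.529,-.099,.05])
for d in (0,.02,.025,.03,.032,.035): print(d,((proj(p,k+d*i)-[220,190]+.5)*10-.5).round())
```

```text
[ 0.5159 -0.0974  0.1275] [ 0.001 -0.035  0.999  0.   ]
[{'point': [0.564, -0.0912, 0.0561], 'confidence': 0.44}]
0 [647. 255.]
0.02 [579. 253.]
0.025 [562. 253.]
0.03 [545. 252.]
0.032 [538. 252.]
0.035 [527. 252.]
```

View pics/g1.png

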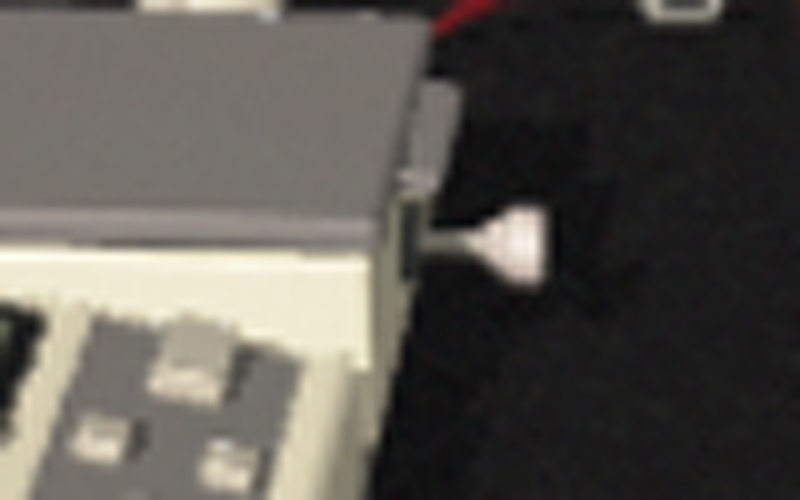

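The knob's front end is at about (543,245), roughly 29 mm further in than at the start. To make sure that was the rod's own stop, I'll push again from a higher finger position.

Request:
{"op": "apply_moves", "data": {
  "deltas": [
    [1, [0, 0, 0.2], 0],
    [1, [0, 0, 0.38], 0],
    [1, [0, 0, 0.38], 0],
    [1, [0, 0, 0.38], 0],
    [1, [-0.06, 0, 0.38], 0],
    [1, [-0.11, 0, 0.38], 0],
    [1, [-0.14, 0, 0.38], 0],
    [1, [-0.15, 0, 0.38], 0],
    [1, [-0.155, 0, 0.38], 0],
    [1, [-0.155, 0, 0.38], 0]
  ]
}}

```text
t: 13.9
eef_pos: [0.5458, -0.0957, 0.0514]
tool_rot: [0.0, -0.035, 0.999, 0.0]
contact_force: [1.1, -0.6, 0.3]
gripper_width: -0.003
grasp_force: 0.0
```

Run:
```python
from h import *
print({k:np.round(v,4) for k,v in bot.get_obs().items() if k in('eef_pos','contact_force','torque')})
```

```text
{'eef_pos': array([ 0.5458, -0.0957,  0.0514]), 'contact_force': array([ 1.1357, -0.5827,  0.3064]), 'torque': array([-0.0361,  0.0546, -0.0151])}
```

Request:
{"op": "apply_moves", "data": {
  "deltas": [
    [1, [-0.01, 0, 0], 0],
    [1, [-0.015, 0, 0], 0],
    [1, [-0.02, 0, 0], 0],
    [1, [-0.02, 0, 0], 0]
  ]
}}

```text
t: 14.3
eef_pos: [0.5463, -0.0957, 0.051]
tool_rot: [-0.003, -0.034, 0.999, 0.001]
contact_force: [-10.7, 0.4, 9.9]
gripper_width: -0.004
grasp_force: 5.6
```

Run:
```python
from h import *
print({k:np.round(v,4) for k,v in bot.get_obs().items() if k in('eef_pos','contact_force','torque')})
```

```text
{'eef_pos': array([ 0.5463, -0.0957,  0.051 ]), 'contact_force': array([-10.7013,   0.4457,   9.8509]), 'torque': array([-0.0065,  1.979 , -0.0552])}
```

Request:
{"op": "apply_moves", "data": {
  "deltas": [
    [1, [0.03, 0, 0], 0],
    [1, [0.1, 0, 0], 0],
    [1, [0.2, 0, 0], 0],
    [1, [0.2, 0, 0], 0],
    [1, [0.2, 0, -0.2], 0],
    [1, [0.2, 0, -0.4], 0],
    [1, [0.2, 0, -0.4], 0],
    [1, [0.2, 0, -0.4], 0]
  ]
}}

```text
t: 15.1
eef_pos: [0.5116, -0.098, 0.1325]
tool_rot: [0.002, -0.035, 0.999, 0.0]
contact_force: [-1.3, 0.7, -0.6]
gripper_width: 0.001
grasp_force: 0.0
```

Run:
```python
from h import *
p=snap('side'); b=p['color'][:,:,::-1]; a=cv2.imread('pics/side0.png')
g=lambda i:cv2.cvtColor(np.ascontiguousarray(i),cv2.COLOR_BGR2GRAY)
up=lambda i:cv2.resize(i,None,fx=10,fy=10,interpolation=cv2.INTER_CUBIC)
T=up(g(a)[206:224,277:288]); m=cv2.matchTemplate(up(g(b)[200:230,255:300]),T,cv2.TM_CCOEFF_NORMED); _,v,_,l=cv2.minMaxLoc(m)
sh=np.array(l)/10+[255,200]-[277,206]; print('shift',sh,v)
i=np.array([.998,.065,0]); k=np.array([.529,-.099,.05])
for d in (.026,.028,.03,.032): print(d,proj(p,k+d*i)-proj(p,k))
o=bot.get_obs(); print(o['eef_pos'].round(4))
for n in('round_key_top','wide_key_top'): print([(np.round(r['point'],3).tolist(),round(r['confidence'],2)) for r in bot.look_for(p,n)[:2]])
```

```text
shift [-10.1  -0.2] 0.9949057698249817
0.026 [-8.91859832 -0.23651255]
0.028 [-9.60350828 -0.2546757 ]
0.03 [-10.28825622  -0.27283455]
0.032 [-10.97284222  -0.2909891 ]
[ 0.5105 -0.0979  0.1314]
[([0.629, 0.112, 0.08], 0.45)]
[([0.631, 0.032, 0.081], 0.65)]
```

The rod travelled 29.5 mm from its start of up to 3 mm, so it's fully in. Next is the wide key.

Request:
{"op": "apply_moves", "data": {
  "deltas": [
    [1, [-0.2, 0.17, 0], 0],
    [1, [-0.4, 0.35, 0], 0],
    [1, [-0.65, 0.565, 0], 0],
    [1, [-0.65, 0.565, 0], 0],
    [1, [-0.65, 0.565, 0], 0],
    [1, [-0.65, 0.565, 0.1], 0],
    [1, [-0.65, 0.565, 0.18], 0],
    [1, [-0.65, 0.565, 0.22], 0],
    [1, [-0.65, 0.565, 0.24], 0],
    [1, [-0.65, 0.565, 0.24], 0]
  ]
}}

```text
t: 16.25
eef_pos: [0.6313, 0.023, 0.0827]
tool_rot: [-0.001, -0.034, 0.999, -0.0]
contact_force: [-0.3, -0.3, 1.1]
gripper_width: -0.002
grasp_force: 0.0
```

Request:
{"op": "apply_moves", "data": {
  "deltas": [
    [1, [0, 0, 0.005], 0],
    [1, [0, 0, 0.01], 0],
    [1, [0, 0, 0.015], 0],
    [1, [0, 0, 0.015], 0]
  ]
}}

```text
t: 16.65
eef_pos: [0.6324, 0.0235, 0.0808]
tool_rot: [0.001, -0.035, 0.999, 0.0]
contact_force: [1.2, -0.5, 1.1]
gripper_width: 0.001
grasp_force: 0.8
```

Request:
{"op": "apply_moves", "data": {
  "deltas": [
    [1, [0, 0, 0.005], 0],
    [1, [0, 0, 0.01], 0],
    [1, [0, 0, 0.015], 0],
    [1, [0, 0, 0.015], 0]
  ]
}}

```text
t: 17.05
eef_pos: [0.6323, 0.0236, 0.0775]
tool_rot: [0.001, -0.035, 0.999, 0.0]
contact_force: [2.5, 0.4, 3.2]
gripper_width: 0.001
grasp_force: 1.6
```

Request:
{"op": "apply_moves", "data": {
  "deltas": [
    [1, [0, 0, 0.003], 0],
    [1, [0, 0, 0.006], 0],
    [1, [0, 0, 0.006], 0]
  ]
}}

```text
t: 17.35
eef_pos: [0.6325, 0.0236, 0.0771]
tool_rot: [0.001, -0.035, 0.999, 0.0]
contact_force: [0.6, -0.2, 9.9]
gripper_width: -0.005
grasp_force: 4.4
```

The wide key has bottomed at 9.9 N, so I'll lift clear.

Request:
{"op": "apply_moves", "data": {
  "deltas": [
    [1, [0, 0, -0.02], 0],
    [1, [0, 0, -0.08], 0],
    [1, [0, 0, -0.3], 0],
    [1, [0, 0, -0.5], 0],
    [1, [0.3, 0, -0.6], 0],
    [1, [0.5, 0, -0.6], 0],
    [1, [0.5, 0, -0.6], 0],
    [1, [0.5, 0, -0.6], 0]
  ]
}}

```text
t: 18.15
eef_pos: [0.5302, 0.0166, 0.1963]
tool_rot: [-0.001, -0.035, 0.999, 0.001]
contact_force: [0.2, 0.6, -0.1]
gripper_width: -0.003
grasp_force: 0.0
```

Run:
```python
from h import *
p=snap('side'); s=p['color']; print(bot.get_obs()['eef_pos'].round(3))
cv2.imwrite('pics/z1.png',cv2.resize(s[165:330,160:360],(727,600),interpolation=cv2.INTER_CUBIC)[:,:,::-1])
```

```text
[0.532 0.017 0.196]
```

View pics/z1.png

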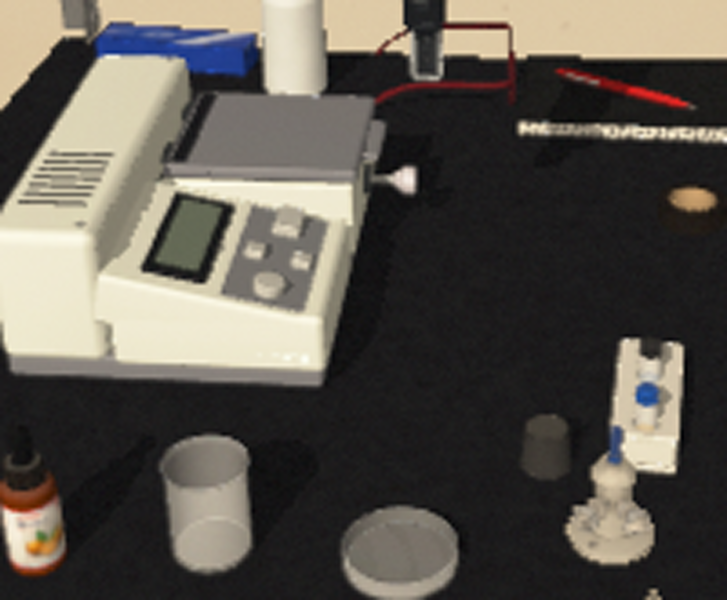

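The lid is shut (275,135), the knob is in (405,180), all the keys are up, and the glassware hasn't moved. I'm handing in.

```bash
python3 -c "
from station import bot
print(bot.hand_in())"
```

```text
the job is handed in; nothing more can be done
None
```

I shut the lid, tapped the round key, pushed the rod to its stop, tapped the wide key, and handed in at about 18 s; both keys came back up, no bystander moved, and contact was light except for brief peaks of 32 N on the lid and 23 N on the rod at their stops.

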